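# Refit the portion knob of a sweet dispenser and hold it pressed in

## Robot

A 7-joint arm with a two-finger parallel gripper is mounted at the origin on the work surface. World frame = base frame: x ahead of the robot, y to its left, z up, the work surface at z = 0. Lengths are in m, angles in rad, forces in N, time in s.
With the tool pointing down it reaches from about 0.4 to 0.875 m from the base axis. Payload 19.3 kg.
Tool frame: the origin (TCP) lies midway between the tips of the shut fingers; the grasp point (between the pads) lies 19 mm behind it; z points along the fingers, x is the direction in which the jaws open and shut, and the axes are right-handed (so a half turn about z gives the same grasp; the last joint's range is limited). The gripper opens to 85 mm and grips with 20 to 120 N. Pads are 22 mm wide; open, the fingers measure 114 mm over their backs; the gripper's body (76 mm by 85 mm) begins 54 mm behind the grasp point. The pads swing forward as they close: fully open they stand 13 mm farther back than shut.
Start: joints at [1.065, 0.521, -0.036, 1.599, 0.021, 1.021, -0.113], TCP at [0.264, -0.567, 0.231] pointing down, gripper open.
Joint ranges: [-2.91, 2.91], [-0.3, 2.13], [-1.5, 1.42], [0.17, 2.43], [-1.26, 4.41], [0.16, 1.93], [-2.52, 2.52]. Speed limits (rad/s): [1.89, 1.89, 2.39, 2.39, 3.01, 3.01, 3.01].

## Interface

Orientations are given as a unit quaternion [w, x, y, z].
In Python, from rig import * gives the robot as it stands.
- The arm moves only by the tool step_arm, never from a script. Its argument "increments" is a list that holds one entry, the list of rows, each a list of 7 numbers: the turn, a rotation vector about the tool's x, y, z in degrees, then the shift along the tool's x, y, z in m, then the opening in per cent of the stroke, from 0 (shut) to 100 (fully open). In form: [[[wx, wy, wz, x, y, z, fingers], ...]]. A call has exactly 8 rows; each row is the pose to reach, as a shift and turn from the pose commanded when the call began, along the tool's axes at that moment; what a row does not reach only later rows make up. A row lasts 1/8 s, in which the tool goes at most 62.5 mm and 10.7 degrees, less where a joint would pass 70% of its speed; a pose out of reach is approached as far as the arm can. A call with a gripper value outside its range is refused whole. The fingers move at their own pace and stop on an object; "force" is the grip in N (left out, the last holds). Time passes only in rows, so rows that repeat a pose let the fingers close, or fill a call up. It gives the time, the measured TCP pose, the force and the opening at its end, in the units of the state.
- get_obs(): the state, without advancing time (a new reading comes with each control period).
- read_camera(name): name is "side" or "top" or "wrist"; returns the picture (400x640x3 uint8, red, green, blue); there is no depth.
- get_calibration(name): a dict with "vertical_fov" (degrees; the focal length in pixels is half the picture's height over the tangent of half this angle, whatever the lens; pixels are square), "cx", "cy" (the principal point, pixels), "view" (4x4, takes a point from world to camera coordinates); the wrist camera has in their place "T_tool_cam" (4x4, takes a point from camera to tool coordinates, whose origin is the TCP and whose axes are the tool frame's). Camera axes: x right, y down, z forward; pixel columns grow to the right and rows downward; lengths in m; the calibration is good to about 2 mm. A picture is of the moment at which its call begins: read the wrist's pose just before it. get_calibration takes no time and is no camera call.
- hand_in(): hands the job in, once; it reports no verdict.
The state is a dict: "t": time; "joints": joint angles; "qd": joint speeds; "joint_torque": joint torques, N m; "tool_pos": TCP position; "orientation": TCP orientation; "contact_force": force on the tool from outside, world axes, zero at the start; "ft_torque": the same for the moment, N m; "gripper_width": finger opening in m.
Only numpy, scipy, OpenCV 4.12 (cv2) and the standard library are available. Lean on these libraries where they do the work, as an engineer would, in place of code of your own. Each camera call takes 0.05 s, during which the arm holds its last target. There are 200 camera calls.

## Task

The red portion knob has come off the sweet dispenser on the counter. Pick it up by its grip bar, turn it so that the flat in its bore matches the flat of the dispenser's brass D-shaft, push it onto the shaft and press it down against the blue spring collar as far as the collar goes. Finish still gripping the knob and holding it pressed fully down (do not let go), and leave the other knobs and goods where they are.

Things in the scene. Friction and masses are not known exactly. Their poses are not given: they have to be found in the camera images.
- knob_red: red knob, about 0.09 kg, standing bore down on the counter, yaw within 0.6 rad of world x. Origin: centre of underside; z up. Round skirt 58 mm across, 26 mm high; on it a straight grip bar along the knob's x, 50 mm long, 18 mm wide, from 26 to 56 mm above the underside. D-shaped bore opens in the underside, 22 mm deep, 1.4 mm clear of the shaft all round, its flat on the knob's +x side
- knob_mark (a point): point of the red knob on the side of its bore's flat: 20 mm along the knob's +x from its axis, at the height of its underside. This side is marked by a white pointer line on the +x half of the bar's top and on the bar's +x end. The bore's flat is 5.4 mm from the axis
- shaft_tip (a point): centre of the top of the upright brass D-shaft on the dispenser's deck; z up, x points to the shaft's flat (yaw within 0.75 rad of world x). 20 mm diameter, flat 4 mm from the axis, 26 mm high, top 3 mm bevelled; locked, cannot turn. A red mark on the white disc round its foot shows the flat's side. The knob goes on only with its white pointer to this side, within about 0.15 rad
- dispenser: sweet dispenser, fixed: green base with aluminium deck, 170 (x) x 360 (y) x 70 mm high; clear hopper of sweets 122 mm square, centred at y = +95 mm, up to 270 mm above the counter. The shaft stands on the deck at x = -10, y = -110 mm. Origin: centre of the underside
- collar (a joint): travel of the blue spring collar (ring of 45 mm outer diameter round the shaft), 0 = up, 0.008 m = fully pressed down at its stop. Its top is 12 mm below the shaft's top when up, 20 mm below when fully down. A fitted knob's underside presses on it: it begins to move at 4 N and takes 10 N to go fully down; it springs back when released.
- knob_yellow: yellow knob of the same outer size as the red one, not to be used; origin at the centre of its underside
- knob_black: black knob of the same outer size as the red one, not to be used; origin at the centre of its underside
- jar: amber glass jar with red lid, 70 mm diameter, 100 mm high, standing; origin at the centre of its underside; leave alone
- soda: green glass soda bottle, 60 mm diameter, 200 mm high, standing; origin at the centre of its underside; leave alone
- tin: blue round sweet tin with steel lid, 83 mm diameter, 46 mm high; origin at the centre of its underside; leave alone
- carton: flat yellow sweet carton, 75 x 110 x 22 mm, lying; origin at the centre of its underside; leave alone
- scoop: spoon-shaped scoop lying on the counter near the dispenser's front; origin at its underside; leave alone
Mind the look-alikes: they are no part of the job. Of the things like the knob_red, leave any that is purple; of the rest the larger one is meant.

How it is judged:
By the outcome, as a careful person would: the job done as asked, in the order asked, and still so for the second after the job is handed in, while the arm keeps its last pose, push and grip.
It also fails if it takes over 34 s, if anything falls off the work surface, if the arm or the gripper's body presses on something with over 40 N, if the wrist force passes 120 N, or if a joint passes its speed limit or range.

## Working session

There is one attempt and no reset: what is moved stays moved. The work goes in short steps, Python scripts to look and compute and a tool call to move; the robot and the scene stay as the last step left them, time stands still between calls to the robot, and variables do not carry over. Pictures are saved under pics/ and viewed, about 8 in all and at most 12, crops included, and the job is handed in when it is done.

Besides the shell and the picture viewer there is one more tool, called after "Call:" as name(argument=value, ...) on one line, values as JSON. step_arm: Moves the arm, as the interface text tells. Its arguments: {"type":"object","properties":{"increments":{"type":"array","items":{"type":"array","items":{"type":"array","items":{"type":"number"}}}},"force":{"type":"number"}},"required":["increments"]}

```bash
mkdir -p pics; ls
python3 - <<'E'
from rig import *
import cv2,numpy as np
np.set_printoptions(precision=4,suppress=True)
print(get_obs())
for n in ("top","side","wrist"):
    print(n,get_calibration(n))
    cv2.imwrite(f"pics/{n}0.png",read_camera(n)[:,:,::-1])
E
```

```text
pics
{'t': 0.0, 'joints': array([ 1.0648,  0.522 , -0.0363,  1.6   ,  0.0212,  1.0211, -0.1128]), 'qd': array([ 0.0004,  0.0001,  0.0007, -0.0021, -0.0005,  0.0001,  0.0005]), 'joint_torque': array([  0.0006, -92.7102,   1.9807, -36.9927,   0.0181,   0.0084,
         0.0001]), 'tool_pos': array([ 0.2637, -0.5663,  0.2307]), 'orientation': array([-0.0003,  0.8432, -0.5375, -0.0005]), 'contact_force': array([ 0.6299, -0.0594, -0.6099]), 'ft_torque': array([ 0.0373, -0.0109,  0.0155]), 'gripper_width': 0.08553909950553505}
top {'vertical_fov': 54.62005920721704, 'cx': 315.3191616916253, 'cy': 202.92477980923726, 'view': array([[-0.027 , -0.9996,  0.0107, -0.1172],
       [-0.9939,  0.0257, -0.1069,  0.5892],
       [ 0.1066, -0.0135, -0.9942,  0.9674],
       [ 0.    ,  0.    ,  0.    ,  1.    ]])}
side {'vertical_fov': 43.4074928321044, 'cx': 321.36265580009916, 'cy': 198.77382731684162, 'view': array([[ 0.9956, -0.0921, -0.0141, -0.5565],
       [-0.0599, -0.5166, -0.8541,  0.0574],
       [ 0.0714,  0.8513, -0.5198,  1.5131],
       [ 0.    ,  0.    ,  0.    ,  1.    ]])}
wrist {'vertical_fov': 64.6947062144091, 'cx': 323.99801536035034, 'cy': 195.2382185881984, 'T_tool_cam': array([[ 1.    ,  0.0009,  0.0004,  0.0005],
       [-0.001 ,  0.9496,  0.3133, -0.0811],
       [-0.0001, -0.3133,  0.9496, -0.1428],
       [ 0.    ,  0.    ,  0.    ,  1.    ]])}
```

View pics/top0.png

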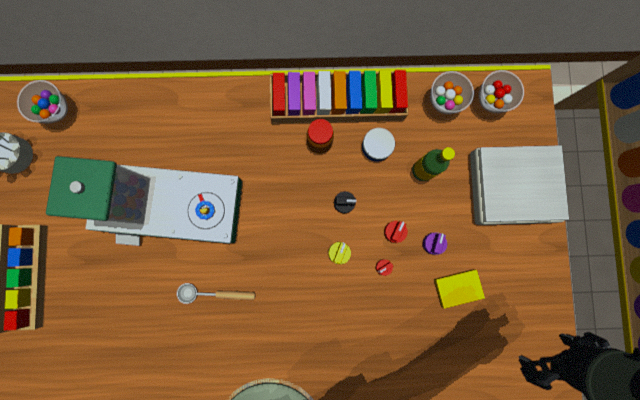

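View pics/side0.png

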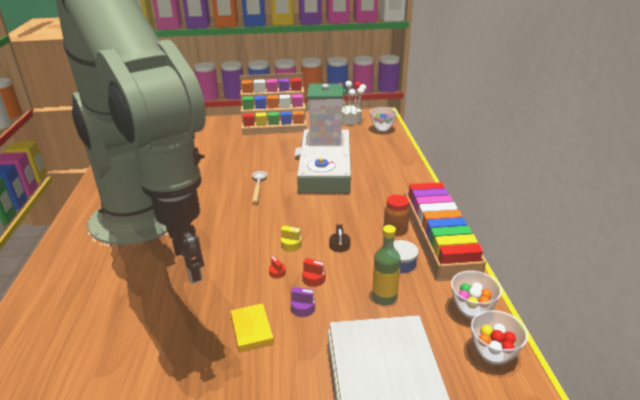

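Top image: candidates for the red knob are the large red (396,232), the small red (384,267) and the purple (435,243). By the description I choose the large red one. The shaft is at about (205,211), with its red mark towards (200,197). Next: a close crop and the positions.

```bash
cat > h.py <<'E'
from rig import *
import cv2,numpy as np
from scipy.spatial.transform import Rotation as R
np.set_printoptions(precision=4,suppress=True)
def cam(n,obs=None):
    c=get_calibration(n); f=200/np.tan(np.radians(c["vertical_fov"])/2)
    K=np.array([[f,0,c["cx"]],[0,f,c["cy"]],[0,0,1]])
    if n=="wrist":
        T=np.eye(4);T[:3,:3]=rot(obs).as_matrix();T[:3,3]=obs["tool_pos"]; T=T@c["T_tool_cam"]
    else: T=np.linalg.inv(c["view"])
    return K,T
def rot(o): return R.from_quat(np.roll(o["orientation"],-1))
def unproj(uv,z,K,T):
    d=T[:3,:3]@np.linalg.solve(K,[*uv,1]); return T[:3,3]+d*(z-T[2,3])/d[2]
def proj(p,K,T):
    q=K@(np.linalg.inv(T)@[*p,1])[:3]; return q[:2]/q[2]
E
python3 - <<'E'
from h import *
K,T=cam("top"); Ks,Ts=cam("side")
print("cam",T[:3,3])
im=cv2.imread("pics/top0.png")
for n,uv,z in [("big",(396,232),.03),("small",(384,267),.02),("purple",(435,243),.03),("yellow",(340,253),.03),("black",(345,202),.03),("shaft",(205,210),.096),("mark",(200,197),.07),("corner fr",(238,178),.07),("corner fr2",(234,242),.07),("carton",(460,289),.022),("tin",(379,144),.046)]:
    p=unproj(uv,z,K,T); print(n,p,"side px",proj(p,Ks,Ts))
a=cv2.resize(im[205:285,340:450],None,fx=7,fy=7,interpolation=3)[:,:]
b=cv2.resize(im[170:250,165:250],None,fx=7,fy=7,interpolation=3)
cv2.imwrite("pics/crop1.png",cv2.resize(np.hstack([a,b]),None,fx=.58,fy=.58))
E
```

```text
cam [ 0.4793 -0.1192  1.0261]
big [ 0.5056 -0.3381  0.03  ] side px [312.3133 269.8234]
small [ 0.4169 -0.305   0.02  ] side px [276.5179 267.0176]
purple [ 0.4748 -0.437   0.03  ] side px [302.2909 298.0615]
yellow [ 0.456  -0.1922  0.03  ] side px [290.0014 236.9305]
black [ 0.5865 -0.2096  0.03  ] side px [338.4703 237.5122]
shaft [0.5688 0.1337 0.096 ] side px [320.1537 159.0926]
mark [0.604  0.1532 0.07  ] side px [330.4086 162.926 ]
corner fr [0.6493 0.059  0.07  ] side px [348.0453 175.8544]
corner fr2 [0.4907 0.0697 0.07  ] side px [297.2513 177.0947]
carton [ 0.3562 -0.4967  0.022 ] side px [250.16   323.3683]
tin [ 0.7337 -0.3017  0.046 ] side px [400.021  249.6157]
```

View pics/crop1.png

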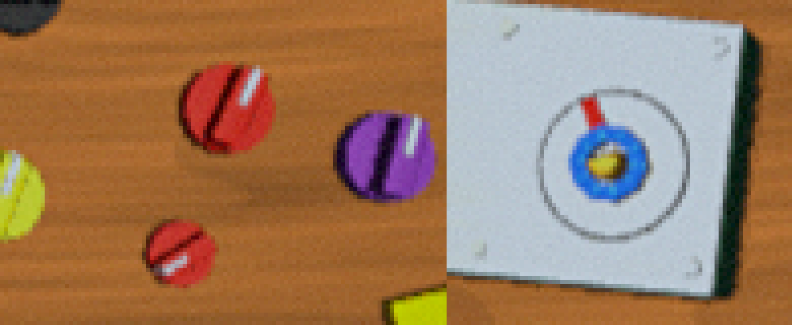

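```bash
cat >> h.py <<'E'
def target(pos,yaw_deg,o=None):
    """print turn/shift in the tool's axes to reach pos, tool down with tool x at yaw_deg"""
    o=o or get_obs(); a=np.radians(yaw_deg)
    x=np.array([np.cos(a),np.sin(a),0]); z=np.array([0,0,-1.])
    Rt=np.column_stack([x,np.cross(z,x),z]); R0=rot(o)
    print("t",o["t"],"pos",o["tool_pos"],"F",o["contact_force"],"w",o["gripper_width"])
    print("turn",np.degrees((R0.inv()*R.from_matrix(Rt)).as_rotvec()),"shift",R0.inv().apply(np.array(pos)-o["tool_pos"]))
E
python3 - <<'E'
from h import *
target([.505,-.338,.2],-120)
E
```

```text
t 0.15 pos [ 0.2637 -0.5664  0.2309] F [0.0996 0.4819 0.318 ] w 0.08518802084114122
turn [ 0.0281  0.044  54.9668] shift [-0.1051 -0.3151  0.0309]
```

Call:
step_arm(increments=[[[0, 0, 8, -0.015, -0.045, 0.004, 100], [0, 0, 16, -0.03, -0.09, 0.008, 100], [0, 0, 24, -0.045, -0.135, 0.013, 100], [0, 0, 32, -0.06, -0.18, 0.018, 100], [0, 0, 40, -0.075, -0.225, 0.022, 100], [0, 0, 48, -0.09, -0.27, 0.026, 100], [0, 0, 55, -0.105, -0.315, 0.031, 100], [0, 0, 55, -0.105, -0.315, 0.031, 100]]])

```text
t: 1.15
tool_pos: [0.5077, -0.3347, 0.1994]
orientation: [0.0, -0.502, 0.865, 0.001]
contact_force: [-0.1, -0.6, -0.7]
gripper_width: 0.0855
```

Run:
```python
from h import *
o=get_obs(); im=read_camera("wrist"); cv2.imwrite("pics/w1.png",im[:,:,::-1])
K,T=cam("wrist",o); print(o["tool_pos"],o["joints"],T[:3,3]); np.savez("w1.npz",K=K,T=T)
print(proj([.505,-.338,.026],K,T))
```

```text
[ 0.5077 -0.3347  0.1994] [ 0.387   0.5342  0.1442  1.6845 -0.093   0.9306 -1.5237] [ 0.5783 -0.3754  0.3421]
[328.4666 174.4246]
```

View pics/w1.png

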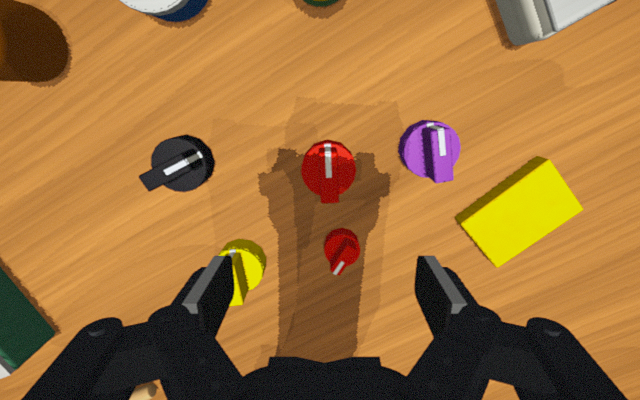

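Wrist view: the large red knob is at (329,169) with the pointer going up the image. The yellow, purple and small red knobs are clear of it. Next I measure it.

Run:
```python
from h import *
d=np.load("w1.npz");K,T=d["K"],d["T"]
im=cv2.imread("pics/w1.png").astype(int); 
sub=im[130:215,290:370]; b,g,r=sub[...,0],sub[...,1],sub[...,2]
w=(r>150)&(g>110)&(b>110); ys,xs=np.nonzero(w); ys+=130;xs+=290
print("white n",len(xs),xs.min(),xs.max(),ys.min(),ys.max())
P=np.array([unproj((x,y),.056,K,T)[:2] for x,y in zip(xs,ys)])
c=P.mean(0);u,s,v=np.linalg.svd(P-c);v=v[0]*np.sign(v[0][0]);t=(P-c)@v
print("white c",c,"yaw",np.degrees(np.arctan2(v[1],v[0])),"ext",t.min(),t.max(),"ends",c+t.min()*v,c+t.max()*v)
red=(r>90)&(g<60)&(b<60)|w
m=red.astype(np.uint8); cs,_=cv2.findContours(m,0,1); k=max(cs,key=cv2.contourArea); print(cv2.boundingRect(k),[290,130])
mm=np.zeros_like(m);cv2.drawContours(mm,[k],-1,1,-1)
for y in range(0,85,4): 
    q=np.nonzero(mm[y])[0]
    if len(q): print(y+130,q.min()+290,q.max()+290)
cv2.imwrite("pics/w1c.png",cv2.resize(im[130:215,290:370].astype(np.uint8),None,fx=6,fy=6,interpolation=3))
```

```text
white n 165 324 331 143 177
white c [ 0.5237 -0.3474] yaw -27.300699182430787 ext -0.015610271100601406 0.016210716347442096 ends [ 0.5098 -0.3403] [ 0.5381 -0.3549]
(10, 10, 57, 64) [290, 130]
142 318 339
146 312 343
150 308 348
154 305 351
158 303 353
162 302 355
166 301 355
170 300 356
174 301 355
178 302 354
182 304 352
186 307 349
190 310 345
194 316 339
198 320 338
202 321 338
```

View pics/w1c.png

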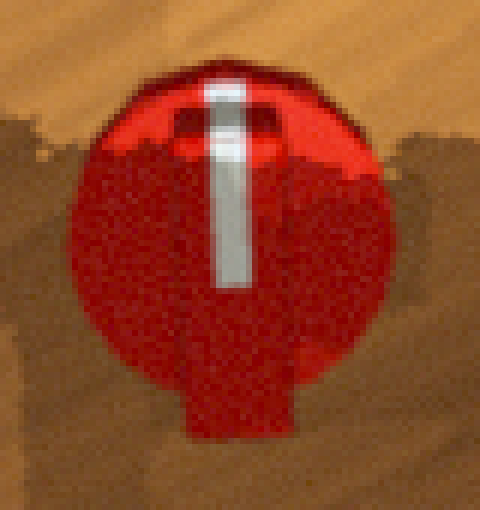

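Run:
```python
from h import *
d=np.load("w1.npz");K,T=d["K"],d["T"]
L=lambda x,y,z:unproj((290+x/6-.5,130+y/6-.5),z,K,T)[:2]
q=[L(178,160,.056),L(187,437,.056),L(283,160,.056),L(297,435,.056)]
f=(q[0]+q[2])/2;n=(q[1]+q[3])/2
print("len",np.linalg.norm(f-n),"wid",np.linalg.norm(q[0]-q[2]),np.linalg.norm(q[1]-q[3]),"centre",(f+n)/2,"yaw",np.degrees(np.arctan2(*(f-n)[::-1])))
print("skirt",L(233,262-0,.026), unproj((328.3,170),.026,K,T), "diam",np.linalg.norm(L(67,240,.026)-L(397,240,.026)))
target([*((f+n)/2),.075],-90+np.degrees(np.arctan2(*(f-n)[::-1])))
```

```text
len 0.044807927344289546 wid 0.01604640210753631 0.017629430080717615 centre [ 0.5073 -0.3394] yaw -27.15423202520023
skirt [ 0.5062 -0.3385] [ 0.5092 -0.3402  0.026 ] diam 0.05647835667955374
t 1.2 pos [ 0.5059 -0.3369  0.1998] F [-0.1756 -0.6735 -0.0685] w 0.0854274603469169
turn [ 0.0517  0.0116 -2.6872] shift [ 0.0015 -0.0025  0.1247]
```

Run:
```python
from h import *
target([.5092,-.3403,.030],-117.2)
```

```text
t 1.2 pos [ 0.5059 -0.3369  0.1998] F [-0.1756 -0.6735 -0.0685] w 0.0854274603469169
turn [ 0.0517  0.0116 -2.6415] shift [ 0.0014 -0.0047  0.1697]
```

Call:
step_arm(increments=[[[0, 0, -2.6, 0, -0.0048, 0.03, 100], [0, 0, -2.6, 0, -0.0048, 0.06, 100], [0, 0, -2.6, 0, -0.0048, 0.09, 100], [0, 0, -2.6, 0, -0.0048, 0.115, 100], [0, 0, -2.6, 0, -0.0048, 0.135, 100], [0, 0, -2.6, 0, -0.0048, 0.15, 100], [0, 0, -2.6, 0, -0.0048, 0.15, 100], [0, 0, -2.6, 0, -0.0048, 0.15, 100]]])

```text
t: 2.2
tool_pos: [0.5095, -0.3412, 0.051]
orientation: [0.0, -0.519, 0.855, -0.0]
contact_force: [0.4, 0.4, 0.4]
gripper_width: 0.0855
```

Run:
```python
from h import *
target([.5092,-.3403,.030],-117.2)
```

```text
t 2.2 pos [ 0.5095 -0.3412  0.051 ] F [0.3543 0.4349 0.3607] w 0.08545569048492772
turn [-0.0547 -0.0057 -0.233 ] shift [-0.0006  0.0007  0.021 ]
```

Call:
step_arm(increments=[[[0, 0, -0.2, -0.0006, 0, 0.012, 100], [0, 0, -0.2, -0.0006, 0, 0.021, 100], [0, 0, -0.2, -0.0006, 0, 0.021, 60], [0, 0, -0.2, -0.0006, 0, 0.021, 40], [0, 0, -0.2, -0.0006, 0, 0.021, 10], [0, 0, -0.2, -0.0006, 0, 0.021, 5], [0, 0, -0.2, -0.0006, 0, 0.021, 5], [0, 0, -0.2, -0.0006, 0, 0.021, 5]]], force=60)

```text
t: 3.2
tool_pos: [0.5097, -0.3404, 0.0297]
orientation: [0.0, -0.521, 0.854, -0.0]
contact_force: [-0.7, 0.8, 5.9]
gripper_width: 0.017
```

Run:
```python
from h import *
K,T=cam("top")
c=unproj((206.0,210.2),.07,K,T);m=unproj((200.6,197.1),.07,K,T);y=np.degrees(np.arctan2(*(m-c)[1::-1]));print(c,m,y)
target([.5,.134,.23],-90+y)
```

```text
[0.5707 0.1383 0.07  ] [0.6037 0.1517 0.07  ] 22.19058185684009
t 3.2 pos [ 0.5097 -0.3404  0.0297] F [-0.68    0.8334  5.8903] w 0.017045345809759218
turn [ -0.0357  -0.0151 -49.4255] shift [-0.4174  0.2256 -0.2004]
```

Call:
step_arm(increments=[[[0, 0, 0, 0, 0, -0.02, 5], [0, 0, 0, 0, 0, -0.06, 5], [0, 0, 0, 0, 0, -0.11, 5], [0, 0, -5, -0.03, 0.016, -0.16, 5], [0, 0, -11, -0.075, 0.04, -0.2, 5], [0, 0, -17, -0.125, 0.068, -0.2, 5], [0, 0, -23, -0.175, 0.095, -0.2, 5], [0, 0, -27, -0.215, 0.116, -0.2, 5]]])

```text
t: 4.2
tool_pos: [0.5044, -0.0939, 0.2307]
orientation: [0.0, -0.707, 0.707, -0.001]
contact_force: [1.6, -0.1, -0.6]
gripper_width: 0.017
```

Run:
```python
from h import *
target([.5,.134,.23],-67.8)
```

```text
t 4.2 pos [ 0.5044 -0.0939  0.2307] F [ 1.5865 -0.1185 -0.5906] w 0.01697891556306154
turn [ -0.077   -0.0229 -22.2163] shift [-0.2279  0.0044  0.0007]
```

Call:
step_arm(increments=[[[0, 0, -6, -0.055, 0.001, 0, 5], [0, 0, -11, -0.105, 0.002, 0, 5], [0, 0, -16, -0.15, 0.003, 0, 5], [0, 0, -20, -0.19, 0.004, 0, 5], [0, 0, -22, -0.22, 0.004, 0, 5], [0, 0, -22, -0.228, 0.004, 0, 5], [0, 0, -22, -0.228, 0.004, 0, 5], [0, 0, -22, -0.228, 0.004, 0, 5]]])

```text
t: 5.2
tool_pos: [0.5017, 0.1307, 0.2296]
orientation: [0.0, 0.827, -0.562, 0.0]
contact_force: [-0.1, 0.2, -0.3]
gripper_width: 0.0171
```

Run:
```python
from h import *
o=get_obs(); im=read_camera("wrist"); cv2.imwrite("pics/w2.png",im[:,:,::-1])
K,T=cam("wrist",o); print(o["t"],o["tool_pos"],o["joints"],o["qd"],o["contact_force"]); np.savez("w2.npz",K=K,T=T)
print(proj([.57,.137,.096],K,T))
```

```text
5.2 [0.5017 0.1307 0.2296] [-0.2247  0.3595 -0.1862  1.8736  0.0829  0.9159 -1.6423] [ 0.0027  0.0038 -0.0023 -0.0012 -0.0023 -0.0039 -0.0011] [-0.1474  0.2107 -0.3445]
[346.2212 110.1939]
```

View pics/w2.png

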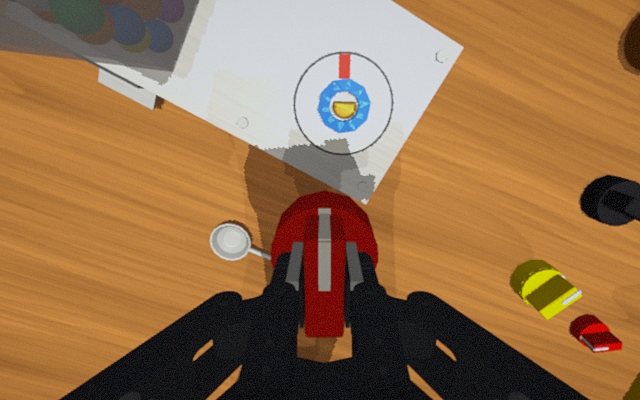

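Run:
```python
from h import *
d=np.load("w2.npz");K,T=d["K"],d["T"]
im=cv2.imread("pics/w2.png"); hsv=cv2.cvtColor(im,cv2.COLOR_BGR2HSV).astype(int); I=im.astype(int)
H,S,V=hsv[...,0],hsv[...,1],hsv[...,2]
win=np.zeros(H.shape,bool);win[45:165,285:400]=1
def cen(m):
    y,x=np.nonzero(m);return np.array([x.mean(),y.mean()]),len(x)
blue=win&(H>95)&(H<125)&(S>120); k=max(cv2.findContours(blue.astype(np.uint8),0,1)[0],key=cv2.contourArea)
e=cv2.fitEllipse(k);print("blue",e)
c=unproj(e[0],.084,K,T);print("collar c",c,"diam",np.mean(e[1])/K[0,0]*(T[2,3]-.084))
red=win&((H<8)|(H>172))&(S>150)&(V>100); rc,n=cen(red);m=unproj(rc,.0705,K,T);print("red",rc,n,m)
dark=win&(V<140)&(S<60); dark[140:]=0; y,x=np.nonzero(dark); print("circ",len(x)); 
pts=np.column_stack([x,y]).astype(np.float32); e2=cv2.fitEllipse(pts);print(e2); c2=unproj(e2[0],.0705,K,T);print(c2,"diam",np.mean(e2[1])/K[0,0]*(T[2,3]-.07))
for cc in (c,c2): print("yaw",np.degrees(np.arctan2(*(m-cc)[1::-1])))
y,x=np.nonzero(red); P=np.array([unproj(q,.0705,K,T)[:2] for q in zip(x,y)]);v=np.linalg.svd(P-P.mean(0))[2][0];v*=np.sign(v[0]);print("red axis yaw",np.degrees(np.arctan2(v[1],v[0])))
gold=win&(H>15)&(H<35)&(S>100); gc,n=cen(gold);print("gold",gc,n,unproj(gc,.096,K,T))
cr=np.hstack([cv2.resize(im[45:165,285:400],(575,600),interpolation=3)[:, 150:450],cv2.resize(im[185:345,260:390],(488,600),interpolation=3)])
cv2.imwrite("pics/w2c.png",cr);print(cr.shape)
```

```text
blue ((343.6860046386719, 105.32626342773438), (49.872379302978516, 52.17424011230469), 11.086346626281738)
collar c [0.5727 0.1397 0.084 ] diam 0.04659747054494426
red [344.1521  65.6129] 217 [0.6038 0.1515 0.0705]
circ 294
((342.68475341796875, 101.22320556640625), (97.04623413085938, 99.74980163574219), 49.39460754394531)
[0.5755 0.141  0.0705] diam 0.09422512168176132
yaw 20.75238997163806
yaw 20.331373014105466
red axis yaw 21.570828214647943
gold [349.5578 114.0983] 346 [0.5681 0.1331 0.096 ]
(600, 788, 3)
```

View pics/w2c.png

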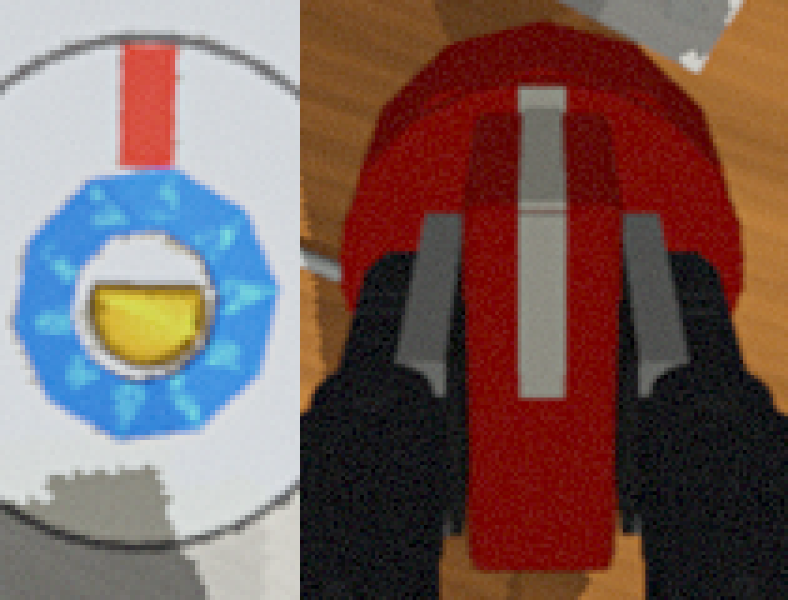

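Run:
```python
from h import *
d=np.load("w2.npz");K,T=d["K"],d["T"]; Tc=get_calibration("wrist")["T_tool_cam"]; print("cam",T[:3,3])
g=lambda x,y:(260+(x-300)/3.754-.5,185+y/3.75-.5)
f=unproj(g(544,205),-.0263,K,Tc);n=unproj(g(541.5,570),-.0263,K,Tc)
print("bar ends tool",f,n,"len",np.linalg.norm(f-n),"mid",(f+n)/2,"ang",np.degrees(np.arctan2((f-n)[0],-(f-n)[1])))
l=unproj(g(342,280),.0037,K,Tc);r=unproj(g(743,280),.0037,K,Tc);print("skirt",l,r)
h=lambda x,y:(285+(150+x)/5-.5,45+y/5-.5)
for p in [(151,310,.094),(148,304,.084),(150,294,.0705)]: print(p,unproj(h(*p[:2]),p[2],K,T))
fl=[unproj(h(90,286),.094,K,T),unproj(h(212,286),.094,K,T)];dd=fl[1]-fl[0];print("flat",fl,"normal yaw",np.degrees(np.arctan2(dd[0],-dd[1])),np.linalg.norm(dd))
o=get_obs();x=rot(o).as_matrix()[:,0];print("tool x yaw",np.degrees(np.arctan2(x[1],x[0])),o["tool_pos"])
```

```text
cam [0.5773 0.1603 0.3724]
bar ends tool [ 0.0007 -0.0239 -0.0263] [ 0.0005  0.0251 -0.0263] len 0.04896171343205395 mid [ 0.0006  0.0006 -0.0263] ang 0.2682525957017552
skirt [-0.0274  0.0025  0.0037] [0.0286 0.0024 0.0037]
(151, 310, 0.094) [0.5723 0.1392 0.094 ]
(148, 304, 0.084) [0.5728 0.1393 0.084 ]
(150, 294, 0.0705) [0.5744 0.1387 0.0705]
flat [array([0.572 , 0.1503, 0.094 ]), array([0.5797, 0.1312, 0.094 ])] normal yaw 21.73004311169905 0.02063637858790278
tool x yaw -68.33229857322185 [0.5018 0.1308 0.2295]
```

Run:
```python
from h import *
target([.5729,.1400,.135],-68.4)
```

```text
t 5.25 pos [0.5018 0.1308 0.2295] F [-0.0082  0.5728 -1.2843] w 0.01689396481584672
turn [-0.0028 -0.0257  0.0677] shift [ 0.0177 -0.0695  0.0945]
```

Call:
step_arm(increments=[[[0, 0, 0, 0.005, -0.02, 0, 5], [0, 0, 0, 0.01, -0.04, 0.01, 5], [0, 0, 0, 0.015, -0.06, 0.035, 5], [0, 0, 0, 0.0177, -0.0695, 0.06, 5], [0, 0, 0, 0.0177, -0.0695, 0.08, 5], [0, 0, 0, 0.0177, -0.0695, 0.0945, 5], [0, 0, 0, 0.0177, -0.0695, 0.0945, 5], [0, 0, 0, 0.0177, -0.0695, 0.0945, 5]]])

```text
t: 6.25
tool_pos: [0.5731, 0.1412, 0.1356]
orientation: [-0.0, 0.828, -0.561, 0.0]
contact_force: [0.3, -0.1, -0.2]
gripper_width: 0.0173
```

Run:
```python
from h import *
target([.5729,.1400,.135],-68.4)
im=read_camera("side"); a=im[110:210,270:380]
b=read_camera("wrist")[180:380,220:430]
cv2.imwrite("pics/s2.png",np.hstack([cv2.resize(a,(440,400),interpolation=3),cv2.resize(b,(350,400))])[:,:,::-1].copy())
```

```text
t 6.25 pos [0.5731 0.1412 0.1356] F [ 0.2821 -0.0713 -0.2361] w 0.017339434181894174
turn [-0.0539 -0.0069  0.15  ] shift [0.001  0.0007 0.0006]
```

View pics/s2.png

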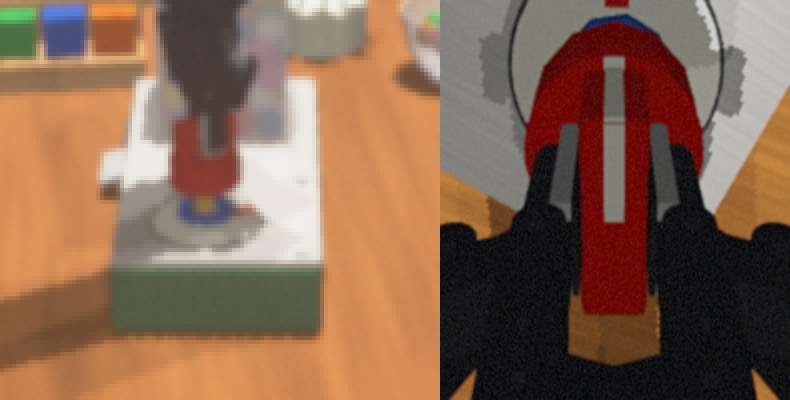

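Call:
step_arm(increments=[[[0, 0, 0, 0.0005, 0.0004, 0.003, 5], [0, 0, 0, 0.0005, 0.0004, 0.006, 5], [0, 0, 0, 0.0005, 0.0004, 0.008, 5], [0, 0, 0, 0.0005, 0.0004, 0.01, 5], [0, 0, 0, 0.0005, 0.0004, 0.012, 5], [0, 0, 0, 0.0005, 0.0004, 0.014, 5], [0, 0, 0, 0.0005, 0.0004, 0.014, 5], [0, 0, 0, 0.0005, 0.0004, 0.014, 5]]], force=90)

```text
t: 7.35
tool_pos: [0.5726, 0.1407, 0.1208]
orientation: [-0.0, 0.828, -0.561, 0.0]
contact_force: [-0.1, -0.7, -1.0]
gripper_width: 0.0164
```

Call:
step_arm(increments=[[[0, 0, 0, 0, 0, 0.003, 5], [0, 0, 0, 0, 0, 0.005, 5], [0, 0, 0, 0, 0, 0.007, 5], [0, 0, 0, 0, 0, 0.009, 5], [0, 0, 0, 0, 0, 0.011, 5], [0, 0, 0, 0, 0, 0.013, 5], [0, 0, 0, 0, 0, 0.013, 5], [0, 0, 0, 0, 0, 0.013, 5]]])

```text
t: 8.35
tool_pos: [0.5726, 0.1407, 0.108]
orientation: [-0.0, 0.828, -0.561, 0.0]
contact_force: [-3.2, -0.3, 7.7]
gripper_width: 0.0165
```

Call:
step_arm(increments=[[[0, 0, 0, 0, 0.0005, 0.001, 5], [0, 0, 0, 0, 0.0005, 0.002, 5], [0, 0, 0, 0, 0.0005, 0.0025, 5], [0, 0, 0, 0, 0.0005, 0.003, 5], [0, 0, 0, 0, 0.0005, 0.0035, 5], [0, 0, 0, 0, 0.0005, 0.004, 5], [0, 0, 0, 0, 0.0005, 0.004, 5], [0, 0, 0, 0, 0.0005, 0.004, 5]]])

```text
t: 9.35
tool_pos: [0.5728, 0.1408, 0.1056]
orientation: [-0.001, 0.828, -0.561, 0.001]
contact_force: [-8.1, -1.7, 32.4]
gripper_width: 0.0162
```

Call:
step_arm(increments=[[[0, 0, 0, 0, 0, -0.0003, 5], [0, 0, 0, 0, 0, -0.0005, 5], [0, 0, 0, 0, 0, -0.0005, 5], [0, 0, 0, 0, 0, -0.0005, 5], [0, 0, 0, 0, 0, -0.0005, 5], [0, 0, 0, 0, 0, -0.0005, 5], [0, 0, 0, 0, 0, -0.0005, 5], [0, 0, 0, 0, 0, -0.0005, 5]]])

```text
t: 10.35
tool_pos: [0.5727, 0.1407, 0.1056]
orientation: [-0.001, 0.828, -0.561, 0.001]
contact_force: [-5.8, -1.3, 24.1]
gripper_width: 0.0167
```

Run:
```python
from h import *
im=read_camera("side"); a=im[110:210,270:380]
b=read_camera("wrist")[140:380,220:430]
o=get_obs();print(o["t"],o["tool_pos"],o["contact_force"],o["gripper_width"])
cv2.imwrite("pics/s3.png",np.hstack([cv2.resize(a,(440,400),interpolation=3),cv2.resize(b,(350,400))])[:,:,::-1].copy())
```

```text
10.45 [0.5727 0.1408 0.1057] [-6.0976 -2.594  24.6461] 0.016716136046776117
```

View pics/s3.png

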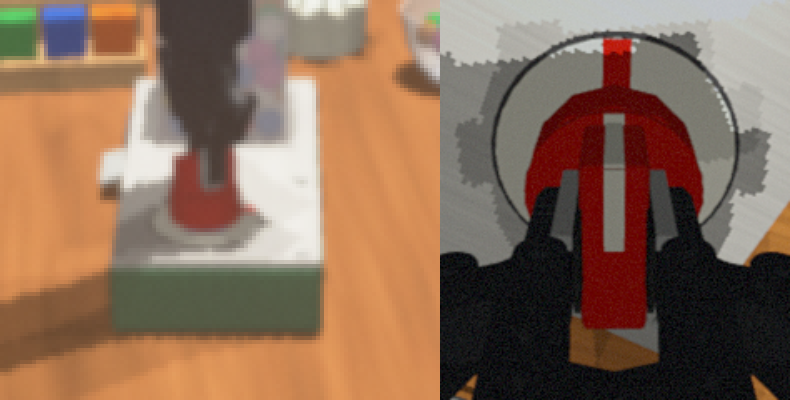

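The knob is down over the collar and its pointer lines up with the red mark. Backing the command off changed the force but not the position, so it is against the stop. Handing in.

```bash
python3 -c "
from h import *
print(hand_in()); o=get_obs(); print(o['t'],o['tool_pos'],o['contact_force'],o['gripper_width'])"
```

```text
the job is handed in; nothing more can be done
None
the job is handed in; nothing more can be done
```

I picked up the large red knob by its grip bar, turned it so its pointer matched the dispenser's red mark, and pushed it onto the D-shaft. I then pressed the collar down to its stop and handed in at about 10.5 s, still gripping and pressing.

- **Fit:** The knob slid about 5 mm onto the shaft with almost no force. The last picture shows its pointer in line with the mark and the collar no longer visible under the knob.
- **Pressed fully down:** The final TCP height was 0.1057 m, where I expected 0.1057 for a fully pressed collar. The force was about 24 N, above the 10 N the collar needs. Backing off 0.5 mm lowered the force from 32 to 24 N without moving the tool, so it was against a hard stop.
- **Grip:** The gripper opening stayed at about 17 mm throughout, on a bar given as 18 mm wide.
- **Left over:** A sideways force of about 6 N remained, which I did not remove. I took no final picture of the whole counter, but the arm passed well above the other items and no contact showed while carrying the knob.

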